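Set the flip tags on the cast rack

TASK

Each of the four bins in the dental cast rack has a hinged metal flip tag on the board in front of it. With a fingertip, gently push over the tags that are wrong, so that the tag of every full bin (a plaster cast in both its front and its rear pocket) leans all the way over towards its bin, round disc up, and the tag of every other bin leans all the way towards the robot, bar up. Push only, do not pinch the tags, and leave the casts and the bottle, articulator and bowl as they stand.

Things in the scene. Friction and masses are not known exactly. Their poses are not given: they have to be found in the camera images.
- rack: Cast rack, fixed on the bench: grey base 260 x 440 x 6 mm with a row of four white open bins, 105 mm apart, and on the robot's side of them an upright white board (10 mm thick, 430 wide, 62 high) that carries the tags. Origin: on the bench under the middle of the tags' hinge line; x from the board over the bins, away from the robot; y along the row; z up.
- bin1 (a point): Bin 1 of the row, counted from the rack's -y end: centre of its floor, 10 mm above the bench, 126 mm behind the hinge line. 148 x 99 mm outside, walls 4 mm, top 40 mm above the bench. A cross wall parts it into a front pocket (centre 36 mm towards the board) and a rear pocket (36 mm the other way). A pocket holds one cast, or just a flat paper slip.
- bin2 (a point): Bin 2 of the row, counted from the rack's -y end: centre of its floor, 10 mm above the bench, 126 mm behind the hinge line. 148 x 99 mm outside, walls 4 mm, top 40 mm above the bench. A cross wall parts it into a front pocket (centre 36 mm towards the board) and a rear pocket (36 mm the other way). A pocket holds one cast, or just a flat paper slip.
- bin3 (a point): Bin 3 of the row, counted from the rack's -y end: centre of its floor, 10 mm above the bench, 126 mm behind the hinge line. 148 x 99 mm outside, walls 4 mm, top 40 mm above the bench. A cross wall parts it into a front pocket (centre 36 mm towards the board) and a rear pocket (36 mm the other way). A pocket holds one cast, or just a flat paper slip.
- bin4 (a point): Bin 4 of the row, counted from the rack's -y end: centre of its floor, 10 mm above the bench, 126 mm behind the hinge line. 148 x 99 mm outside, walls 4 mm, top 40 mm above the bench. A cross wall parts it into a front pocket (centre 36 mm towards the board) and a rear pocket (36 mm the other way). A pocket holds one cast, or just a flat paper slip.
- tag1 (a joint): Flip angle of tag1 (rad): 0 = at its stop leaning 40 degrees to the robot, face with raised bar up; 0.70 = upright; 1.396 = at its stop leaning 40 degrees towards the bin, face with raised round disc up. Easy hinge (0.003 N m); the 40 g leaf falls to the stop by itself once 20 degrees past upright. The tags' order in the row varies; a tag belongs to the bin straight behind it.
- tag1_hinge (a point): Middle of the hinge line of tag1, 70 mm above the bench, along the rack's y. The tag is an aluminium leaf 60 mm wide, 60 mm from hinge to free edge, 4 mm thick (8 mm at the edge); at a stop that edge is 46 mm above and 39 mm beside the hinge. Rests reach 10 mm above it. A fingertip with its end 20 to 30 mm above the hinge clears rests and bins and can push the leaf over level, from the side it leans to.
- tag2 (a joint): Flip angle of tag2 (rad): 0 = at its stop leaning 40 degrees to the robot, face with raised bar up; 0.70 = upright; 1.396 = at its stop leaning 40 degrees towards the bin, face with raised round disc up. Easy hinge (0.003 N m); the 40 g leaf falls to the stop by itself once 20 degrees past upright. The tags' order in the row varies; a tag belongs to the bin straight behind it.
- tag2_hinge (a point): Middle of the hinge line of tag2, 70 mm above the bench, along the rack's y. The tag is an aluminium leaf 60 mm wide, 60 mm from hinge to free edge, 4 mm thick (8 mm at the edge); at a stop that edge is 46 mm above and 39 mm beside the hinge. Rests reach 10 mm above it. A fingertip with its end 20 to 30 mm above the hinge clears rests and bins and can push the leaf over level, from the side it leans to.
- tag3 (a joint): Flip angle of tag3 (rad): 0 = at its stop leaning 40 degrees to the robot, face with raised bar up; 0.70 = upright; 1.396 = at its stop leaning 40 degrees towards the bin, face with raised round disc up. Easy hinge (0.003 N m); the 40 g leaf falls to the stop by itself once 20 degrees past upright. The tags' order in the row varies; a tag belongs to the bin straight behind it.
- tag3_hinge (a point): Middle of the hinge line of tag3, 70 mm above the bench, along the rack's y. The tag is an aluminium leaf 60 mm wide, 60 mm from hinge to free edge, 4 mm thick (8 mm at the edge); at a stop that edge is 46 mm above and 39 mm beside the hinge. Rests reach 10 mm above it. A fingertip with its end 20 to 30 mm above the hinge clears rests and bins and can push the leaf over level, from the side it leans to.
- tag4 (a joint): Flip angle of tag4 (rad): 0 = at its stop leaning 40 degrees to the robot, face with raised bar up; 0.70 = upright; 1.396 = at its stop leaning 40 degrees towards the bin, face with raised round disc up. Easy hinge (0.003 N m); the 40 g leaf falls to the stop by itself once 20 degrees past upright. The tags' order in the row varies; a tag belongs to the bin straight behind it.
- tag4_hinge (a point): Middle of the hinge line of tag4, 70 mm above the bench, along the rack's y. The tag is an aluminium leaf 60 mm wide, 60 mm from hinge to free edge, 4 mm thick (8 mm at the edge); at a stop that edge is 46 mm above and 39 mm beside the hinge. Rests reach 10 mm above it. A fingertip with its end 20 to 30 mm above the hinge clears rests and bins and can push the leaf over level, from the side it leans to.
- cast_front1: Dental plaster cast, loose, 50 x 60 mm, 29 mm high, horseshoe of white teeth on top; origin at the centre of its underside, z up. Lies in the front pocket of one of the bins (top about 40 mm above the bench).
- cast_front2: Dental plaster cast, loose, 50 x 60 mm, 29 mm high, horseshoe of white teeth on top; origin at the centre of its underside, z up. Lies in the front pocket of one of the bins (top about 40 mm above the bench).
- cast_front3: Dental plaster cast, loose, 50 x 60 mm, 29 mm high, horseshoe of white teeth on top; origin at the centre of its underside, z up. Lies in the front pocket of one of the bins (top about 40 mm above the bench).
- cast_rear1: Dental plaster cast, loose, 50 x 60 mm, 29 mm high, horseshoe of white teeth on top; origin at the centre of its underside, z up. Lies in the rear pocket of one of the bins (top about 40 mm above the bench).
- cast_rear2: Dental plaster cast, loose, 50 x 60 mm, 29 mm high, horseshoe of white teeth on top; origin at the centre of its underside, z up. Lies in the rear pocket of one of the bins (top about 40 mm above the bench).
- cast_rear3: Dental plaster cast, loose, 50 x 60 mm, 29 mm high, horseshoe of white teeth on top; origin at the centre of its underside, z up. Lies in the rear pocket of one of the bins (top about 40 mm above the bench).
- bottle: Amber glass bottle, 42 mm diameter, 85 mm high, loose on the bench near the right end of the rack; origin at the centre of its underside, z up. Not part of the job.
- articulator: Metal articulator (jaw frame with two black posts and a mounted model), 90 x 85 mm, 125 mm high, loose, off the left end of the rack; origin at the centre of its underside, z up. Not part of the job.
- bowl: Dark rubber mixing bowl, 84 mm across, 45 mm high, loose, off the left end of the rack, farther than the articulator; origin at the centre of its underside, z up. Not part of the job.

How it is judged:
By the outcome, as a careful person would: the job done as asked, in the order asked, and still so for the second after the job is handed in, with the robot touching nothing.
It also fails if it takes over 72 s, if anything falls off the work surface, if the arm or the gripper's body presses on something with over 40 N, if the wrist force passes 120 N, or if a joint passes its speed limit or range.

ROBOT

A 6-joint arm with a two-finger parallel gripper is mounted at the origin on the work surface. World frame = base frame: x ahead of the robot, y to its left, z up, the work surface at z = 0. Lengths are in m, angles in degrees, forces in N, time in s.
With the tool pointing down it reaches from about 0.3 to 0.75 m from the base axis. Payload 8.5 kg.
Tool frame: the origin (TCP) lies on the centre line of the jaws, within the pads' length; the fingertips stand 19 mm ahead of it and the grasp point (between the pads) is the TCP; z points along the fingers, x is the direction in which the jaws open and shut, and the axes are right-handed (so a half turn about z gives the same grasp; the last joint's range is limited). The gripper opens to 85 mm and grips with 20 to 120 N. Pads are 22 mm wide; open, the fingers measure 114 mm over their backs; the gripper's body (76 mm by 85 mm) begins 54 mm behind the grasp point. The pads swing forward as they close: fully open they stand 13 mm farther back than shut.
Start: joints at [59.284, 21.807, 74.336, -0, 83.858, -12.336], TCP at [0.173, 0.522, 0.25] pointing down, gripper open.
Joint ranges: [-178.18, 178.18], [-50.72, 133.34], [12.68, 142.11], [-81.47, 261.47], [9.98, 163.14], [-165.26, 165.26]. Speed limits (degrees/s): [136.94, 136.94, 180, 180, 180, 180].

INTERFACE

Orientations are given as a 3x3 rotation matrix whose columns are the frame's x, y, z axes.
In Python, from rig import env, cams, order gives the robot as it stands.
- The arm moves only by the tool step_arm, never from a script. Its argument "steps" is a list of rows, each an object with "xyz": the shift along the tool's x, y, z normalised to -1 to 1, where 1 is 0.04 m, a list of three; "turn": the turn, a rotation vector about the tool's x, y, z normalised to -1 to 1, where 1 is 0.08 rad, a list of three; "gripper": the gripper command: -1 is shut, 1 is fully open, values between are in proportion. A call has 1 to 20 rows; each row shifts and turns the commanded pose from where the row before left it, along the tool's axes as they then stand; what a row does not reach is not made up. A row lasts 1/12 s, in which the tool goes at most 41.7 mm and 7.16 degrees, less where a joint would pass 70% of its speed; a pose out of reach is approached as far as the arm can. A call with a number of a shift or a turn outside -1 to 1 is refused whole. A call with a gripper value outside its range is refused whole. The fingers move at their own pace and stop on an object; "squeeze" is the grip in N (left out, the last holds). Time passes only in rows, so rows that do not move let the fingers close. It gives the time, the measured TCP pose, the force and the opening at its end, in the units of the state.
- env.observe(): the state, without advancing time (a new reading comes with each control period).
- cams.get_image(name): name is "side" or "top"; returns (picture, depth): 384x512x3 uint8, red, green, blue; 384x512 float32, m along the optical axis (not along the pixel's ray), 0 where there is no reading.
- cams.camera_info(name): a dict with "fx", "fy", "cx", "cy" (pixels), "k1" (the pictures are not rectified: a ray, as slopes to the right and down, at radius r is drawn at 1 + k1 r^2 times it, then the intrinsics apply), "extrinsics" (4x4, takes a point from camera to world coordinates). Camera axes: x right, y down, z forward; pixel columns grow to the right and rows downward; lengths in m; the calibration is good to about 2 mm. A picture is of the moment at which its call begins. camera_info takes no time and is no camera call.
- order.close_job(): hands the job in, once; it reports no verdict.
The state is a dict: "time_s": time; "q": joint angles; "qvel": joint speeds; "joint_efforts": joint torques, N m; "position": TCP position; "tool_rot": TCP orientation; "ft_force": force on the tool from outside, world axes, zero at the start; "wrist_torque": the same for the moment, N m; "grip_width": finger opening in m.
Only numpy, scipy, OpenCV 4.12 (cv2) and the standard library are available. Lean on these libraries where they do the work, as an engineer would, in place of code of your own. Each camera call takes 0.05 s, during which the arm holds its last target. There are 200 camera calls.

## Working session

There is one attempt and no reset: what is moved stays moved. The work goes in short steps, Python scripts to look and compute and a tool call to move; the robot and the scene stay as the last step left them, time stands still between calls to the robot, and variables do not carry over. Pictures are saved under pics/ and viewed, about 8 in all and at most 12, crops included, and the job is handed in when it is done.

Besides the shell and the picture viewer there is one more tool, called after "Emit:" as name(argument=value, ...), one argument or row to a line, values as JSON. step_arm: Moves the arm, as the interface text tells. Scaled input: -1 to 1 covers 0.04 m each way for a shift and 0.08 rad each way for a turn. Its arguments: {"type":"object","properties":{"steps":{"type":"array"},"squeeze":{"type":"number"}},"required":["steps"]}

```bash
mkdir -p pics; cat > h.py <<'E'
import numpy as np, cv2
from rig import env, cams, order
def shot(n,f):
    im,d=cams.get_image(n); cv2.imwrite(f'pics/{f}.png',im[:,:,::-1]); np.save(f'pics/{f}.npy',d); return im,d
def ray(n,uv):
    c=cams.camera_info(n); K=np.array([[c['fx'],0,c['cx']],[0,c['fy'],c['cy']],[0,0,1.]])
    p=cv2.undistortPoints(np.array(uv,float).reshape(-1,1,2),K,np.array([c['k1'],0,0,0.])).reshape(-1,2)
    E=np.array(c['extrinsics']); return E[:3,3], np.c_[p,np.ones(len(p))]@E[:3,:3].T
def plane(n,uv,z):
    o,d=ray(n,uv); return o+d*((z-o[2])/d[:,2])[:,None]
def depthpt(n,uv,D):
    o,d=ray(n,uv); z=np.array([D[int(v),int(u)] for u,v in uv]); return o+d*z[:,None]
E
python3 - <<'E'
from h import *
for n in('top','side'): shot(n,n+'1'); c=cams.camera_info(n); print(n,np.round(c['extrinsics'],3).tolist(),c['fx'],c['k1'])
s=env.observe(); print(s['time_s'],s['position'],np.round(s['tool_rot'],3).tolist(),s['grip_width'])
E
```

```text
top [[0.08, -0.969, 0.235, 0.404], [-0.997, -0.078, 0.015, 0.023], [0.004, -0.235, -0.972, 0.996], [0.0, 0.0, 0.0, 1.0]] 361.0544564471124 -0.09383764546828026
side [[-0.96, -0.153, 0.232, 0.375], [-0.278, 0.56, -0.78, 0.84], [-0.011, -0.814, -0.581, 0.686], [0.0, 0.0, 0.0, 1.0]] 401.89682066469146 -0.037468667848537834
0.1 [0.17329368 0.52173699 0.24978696] [[0.315, 0.949, -0.001], [0.949, -0.315, -0.001], [-0.001, -0.0, -1.0]] 0.08496556337752349
```

View pics/top1.png

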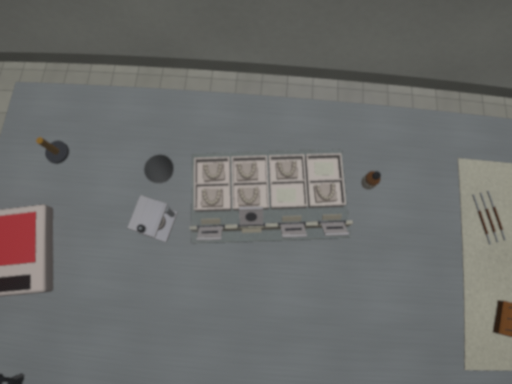

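View pics/side1.png

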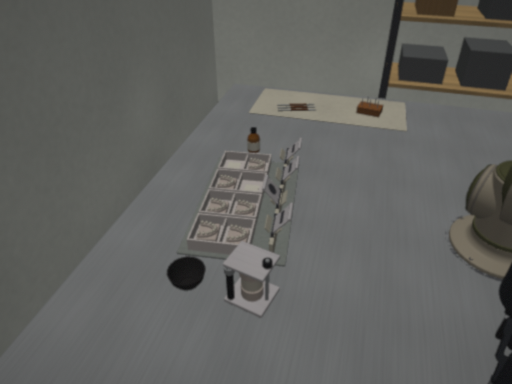

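The top view shows the two left bins (x≈212 and 250) with casts in both pockets. The third lacks its front cast and the fourth its rear one. Only the tag at x≈250 leans towards its bin. I'll enlarge it to confirm and measure.

```bash
python3 - <<'E'
from h import *
im=cv2.imread('pics/top1.png'); D=np.load('pics/top1.npy')
c=cv2.resize(im[140:250,180:360],None,fx=4.4,fy=4.4,interpolation=cv2.INTER_CUBIC); cv2.imwrite('pics/crop1.png',cv2.convertScaleAbs(c,alpha=1.3))
uv=[(u,v) for u in(212,249,287,325) for v in(172,196)]
for u,v in uv:
    o,d=ray('top',[(x,y) for y in range(v-9,v+10,2) for x in range(u-9,u+10,2)])
    z=D[v-9:v+10:2,u-9:u+10:2].ravel(); h=o[2]+d[:,2]*z; print(u,v,np.round(np.percentile(h,[20,50,80]),3))
# side-view heights of rack tags by depth
n='top'; V,U=np.mgrid[205:242,190:355]; p=depthpt(n,list(zip(U.ravel(),V.ravel())),D).reshape(V.shape+(3,))
for u in(209,251,293,334): print(u,[(int(205+i),*np.round(p[i,u-190],3)) for i in range(0,37,3)])
E
```

```text
212 172 [0.022 0.026 0.033]
212 196 [0.023 0.026 0.034]
249 172 [0.019 0.025 0.032]
249 196 [0.022 0.025 0.034]
287 172 [0.023 0.026 0.034]
287 196 [0.008 0.009 0.011]
325 172 [0.008 0.01  0.013]
325 196 [0.023 0.027 0.034]
209 [(205, np.float64(0.592), np.float64(0.164), np.float64(0.023)), (208, np.float64(0.581), np.float64(0.161), np.float64(0.037)), (211, np.float64(0.578), np.float64(0.165), np.float64(0.005)), (214, np.float64(0.57), np.float64(0.164), np.float64(0.005)), (217, np.float64(0.562), np.float64(0.163), np.float64(0.003)), (220, np.float64(0.542), np.float64(0.152), np.float64(0.075)), (223, np.float64(0.536), np.float64(0.153), np.float64(0.066)), (226, np.float64(0.527), np.float64(0.151), np.float64(0.074)), (229, np.float64(0.518), np.float64(0.148), np.float64(0.086)), (232, np.float64(0.509), np.float64(0.146), np.float64(0.099)), (235, np.float64(0.5), np.float64(0.144), np.float64(0.107)), (238, np.float64(0.492), np.float64(0.142), np.float64(0.116)), (241, np.float64(0.495), np.float64(0.155), np.float64(0.007))]
251 [(205, np.float64(0.601), np.float64(0
[... 1790 characters left out ...]
loat64(0.606), np.float64(-0.184), np.float64(0.006)), (214, np.float64(0.583), np.float64(-0.169), np.float64(0.081)), (217, np.float64(0.577), np.float64(-0.171), np.float64(0.071)), (220, np.float64(0.581), np.float64(-0.186), np.float64(0.002)), (223, np.float64(0.56), np.float64(-0.17), np.float64(0.078)), (226, np.float64(0.549), np.float64(-0.167), np.float64(0.094)), (229, np.float64(0.541), np.float64(-0.166), np.float64(0.1)), (232, np.float64(0.531), np.float64(-0.163), np.float64(0.115)), (235, np.float64(0.524), np.float64(-0.163), np.float64(0.114)), (238, np.float64(0.531), np.float64(-0.188), np.float64(-0.0)), (241, np.float64(0.523), np.float64(-0.188), np.float64(-0.002))]
```

View pics/crop1.png

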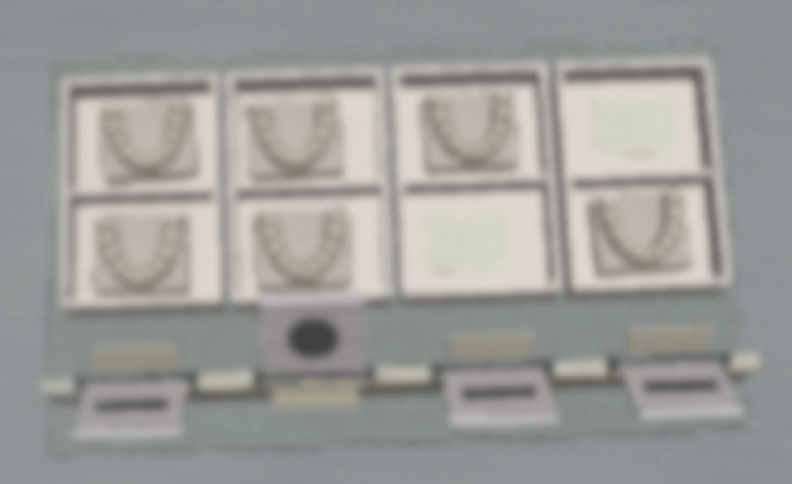

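Bins left to right: 4 full, 3 full, 2 without a front cast, 1 without a rear cast. Tag 3 (disc up) and tags 1 and 2 (bar up) are right; only bin 4's tag at top pixel (209,229) is wrong. I'll locate it in both views.

```bash
python3 - <<'E'
from h import *
for n in('top','side'):
    D=np.load(f'pics/{n}1.npy'); V,U=np.mgrid[0:384,0:512]; ok=D>0
    p=np.zeros((384,512,3)); o,d=ray(n,np.c_[U.ravel(),V.ravel()]); p=o+d*D.reshape(-1,1)
    P=p[ok.ravel()]
    w=P[(P[:,0]>.44)&(P[:,0]<.62)&(P[:,1]>-.22)&(P[:,1]<.2)&(P[:,2]>.085)&(P[:,2]<.125)]
    for a,b in((.09,.2),(-.01,.09),(-.12,-.01),(-.22,-.12)):
        q=w[(w[:,1]>a)&(w[:,1]<b)]
        if len(q)<5: print(n,a,len(q)); continue
        e=q[q[:,2]>.108]
        print(n,len(q),'mean',q.mean(0).round(3),'yrange',np.percentile(q[:,1],[2,98]).round(3),'edge',e.mean(0).round(3),'zmax',np.percentile(q[:,2],98).round(3))
E
```

```text
top 248 mean [0.503 0.144 0.104] yrange [0.116 0.173] edge [0.493 0.141 0.115] zmax 0.118
top 301 mean [0.564 0.046 0.102] yrange [0.018 0.075] edge [0.573 0.047 0.114] zmax 0.118
top 251 mean [ 0.527 -0.064  0.104] yrange [-0.092 -0.035] edge [ 0.518 -0.066  0.114] zmax 0.118
top 253 mean [ 0.538 -0.168  0.104] yrange [-0.197 -0.139] edge [ 0.529 -0.169  0.114] zmax 0.117
side 217 mean [0.499 0.147 0.103] yrange [0.115 0.173] edge [0.49  0.145 0.114] zmax 0.117
side 203 mean [0.562 0.048 0.102] yrange [0.016 0.075] edge [0.572 0.05  0.113] zmax 0.116
side 135 mean [ 0.523 -0.061  0.103] yrange [-0.093 -0.036] edge [ 0.514 -0.063  0.113] zmax 0.116
side 107 mean [ 0.534 -0.164  0.103] yrange [-0.199 -0.138] edge [ 0.525 -0.165  0.113] zmax 0.116
```

Emit:
step_arm(
  steps=[
    {"xyz": [-0.49,0.685,0],"turn": [0,0,0],"gripper": -1},
    {"xyz": [-0.49,0.685,0],"turn": [0,0,0],"gripper": -1},
    {"xyz": [-0.49,0.685,0],"turn": [0,0,0],"gripper": -1},
    {"xyz": [-0.49,0.685,0],"turn": [0,0,0],"gripper": -1},
    {"xyz": [-0.49,0.685,0],"turn": [0,0,0],"gripper": -1},
    {"xyz": [-0.49,0.685,0],"turn": [0,0,0],"gripper": -1},
    {"xyz": [-0.49,0.685,0],"turn": [0,0,0],"gripper": -1},
    {"xyz": [-0.49,0.685,0],"turn": [0,0,0],"gripper": -1},
    {"xyz": [-0.49,0.685,0],"turn": [0,0,0],"gripper": -1},
    {"xyz": [-0.49,0.685,0],"turn": [0,0,0],"gripper": -1},
    {"xyz": [-0.49,0.685,0],"turn": [0,0,0],"gripper": -1},
    {"xyz": [-0.49,0.685,0],"turn": [0,0,0],"gripper": -1},
    {"xyz": [-0.49,0.685,0],"turn": [0,0,0],"gripper": -1},
    {"xyz": [-0.49,0.685,0],"turn": [0,0,0],"gripper": -1},
    {"xyz": [0,0,0],"turn": [0,0,-0.9],"gripper": -1},
    {"xyz": [0,0,0],"turn": [0,0,-0.9],"gripper": -1},
    {"xyz": [0,0,0],"turn": [0,0,-0.9],"gripper": -1},
    {"xyz": [0,0,0],"turn": [0,0,-0.9],"gripper": -1},
    {"xyz": [0,0,0],"turn": [0,0,-0.9],"gripper": -1},
    {"xyz": [0,0,0],"turn": [0,0,-0.9],"gripper": -1},
  ],
)

```text
time_s: 1.77
position: [0.4508, 0.1405, 0.25]
tool_rot: [[-0.114, 0.993, -0.001], [0.993, 0.114, -0.0], [0.0, -0.001, -1.0]]
ft_force: [0.6, 0.8, 0.4]
grip_width: -0.0001
```

Emit:
step_arm(
  steps=[
    {"xyz": [0,0,0.675],"turn": [0,0,0],"gripper": -1},
    {"xyz": [0,0,0.675],"turn": [0,0,0],"gripper": -1},
    {"xyz": [0,0,0.675],"turn": [0,0,0],"gripper": -1},
    {"xyz": [0,0,0.675],"turn": [0,0,0],"gripper": -1},
    {"xyz": [0,0,0.675],"turn": [0,0,0],"gripper": -1},
    {"xyz": [0,0,0],"turn": [0,0,0],"gripper": -1},
  ],
)

```text
time_s: 2.27
position: [0.4486, 0.1404, 0.1114]
tool_rot: [[-0.111, 0.994, -0.009], [0.994, 0.111, -0.0], [0.001, -0.009, -1.0]]
ft_force: [-1.1, 0.4, -0.4]
grip_width: 0.0002
```

```bash
python3 - <<'E'
from h import *
im,D=shot('side','side2')
c=cv2.resize(im[120:280,200:420,::-1],None,fx=3.5,fy=3.5,interpolation=cv2.INTER_CUBIC); cv2.imwrite('pics/crop2.png',c)
V,U=np.mgrid[0:384,0:512]; o,d=ray('side',np.c_[U.ravel(),V.ravel()]); P=o+d*D.reshape(-1,1)
m=(D.ravel()>0)&(abs(P[:,0]-.45)<.03)&(abs(P[:,1]-.14)<.04)&(P[:,2]>.03)&(P[:,2]<.16); q=P[m]
print(len(q),np.percentile(q,[1,5,50],axis=0).round(3))
E
```

```text
130 [[0.43  0.145 0.092]
 [0.431 0.146 0.094]
 [0.445 0.154 0.115]]
```

View pics/crop2.png

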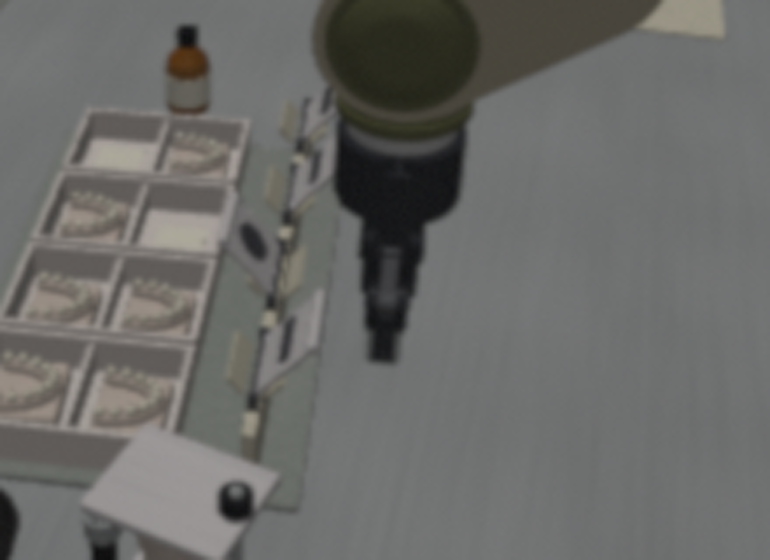

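The fingertip is at z≈0.094 m (crop pixel 383,358), clear in front of tag 4. Next is a slow level push of 88 mm along tool y.

Emit:
step_arm(
  steps=[
    {"xyz": [0,0.2,0],"turn": [0,0,0],"gripper": -1},
    {"xyz": [0,0.2,0],"turn": [0,0,0],"gripper": -1},
    {"xyz": [0,0.15,0],"turn": [0,0,0],"gripper": -1},
    {"xyz": [0,0.15,0],"turn": [0,0,0],"gripper": -1},
    {"xyz": [0,0.15,0],"turn": [0,0,0],"gripper": -1},
    {"xyz": [0,0.15,0],"turn": [0,0,0],"gripper": -1},
    {"xyz": [0,0.15,0],"turn": [0,0,0],"gripper": -1},
    {"xyz": [0,0.15,0],"turn": [0,0,0],"gripper": -1},
    {"xyz": [0,0.15,0],"turn": [0,0,0],"gripper": -1},
    {"xyz": [0,0.15,0],"turn": [0,0,0],"gripper": -1},
    {"xyz": [0,0.15,0],"turn": [0,0,0],"gripper": -1},
    {"xyz": [0,0.15,0],"turn": [0,0,0],"gripper": -1},
    {"xyz": [0,0.15,0],"turn": [0,0,0],"gripper": -1},
    {"xyz": [0,0.15,0],"turn": [0,0,0],"gripper": -1},
  ],
)

```text
time_s: 3.48
position: [0.5389, 0.1504, 0.1153]
tool_rot: [[-0.111, 0.994, -0.0], [0.994, 0.111, -0.0], [0.0, -0.0, -1.0]]
ft_force: [-4.5, 0.2, 0.5]
grip_width: 0.0004
```

Slight contact (4.5 N), so the leaf is at its stop. I'll back off straight, then rise.

Emit:
step_arm(
  steps=[
    {"xyz": [0,-0.3,0],"turn": [0,0,0],"gripper": -1},
    {"xyz": [0,-0.6,0],"turn": [0,0,0],"gripper": -1},
    {"xyz": [0,-0.8,0],"turn": [0,0,0],"gripper": -1},
    {"xyz": [0,-0.8,0],"turn": [0,0,0],"gripper": -1},
    {"xyz": [0,-0.8,0],"turn": [0,0,0],"gripper": -1},
    {"xyz": [0,-0.4,-0.8],"turn": [0,0,0],"gripper": -1},
    {"xyz": [0,-0.4,-0.8],"turn": [0,0,0],"gripper": -1},
    {"xyz": [0,0,-0.8],"turn": [0,0,0],"gripper": -1},
    {"xyz": [0,0,-0.8],"turn": [0,0,0],"gripper": -1},
    {"xyz": [0,0,0],"turn": [0,0,0],"gripper": -1},
    {"xyz": [0,0,0],"turn": [0,0,0],"gripper": -1},
    {"xyz": [0,0,0],"turn": [0,0,0],"gripper": -1},
  ],
)

```text
time_s: 4.48
position: [0.3752, 0.1321, 0.2427]
tool_rot: [[-0.111, 0.994, -0.001], [0.994, 0.111, -0.0], [0.0, -0.001, -1.0]]
ft_force: [-0.1, -0.5, -0.5]
grip_width: -0.0001
```

```bash
python3 - <<'E'
from h import *
im,D=shot('side','side3')
c=cv2.resize(im[120:280,180:400,::-1],None,fx=3.5,fy=3.5,interpolation=cv2.INTER_CUBIC); cv2.imwrite('pics/crop3.png',c)
V,U=np.mgrid[0:384,0:512]; o,d=ray('side',np.c_[U.ravel(),V.ravel()]); P=o+d*D.reshape(-1,1)
w=P[(D.ravel()>0)&(P[:,0]>.48)&(P[:,0]<.62)&(P[:,2]>.085)&(P[:,2]<.125)]
for a,b in((.09,.2),(-.01,.09),(-.12,-.01),(-.22,-.12)):
    q=w[(w[:,1]>a)&(w[:,1]<b)]; print(len(q),q[q[:,2]>.108].mean(0).round(3))
print(env.observe()['ft_force'])
E
```

```text
268 [0.56  0.153 0.113]
209 [0.572 0.049 0.113]
134 [ 0.514 -0.063  0.113]
108 [ 0.525 -0.167  0.113]
[-1.13855452  0.5101359  -0.37341415]
```

View pics/crop3.png

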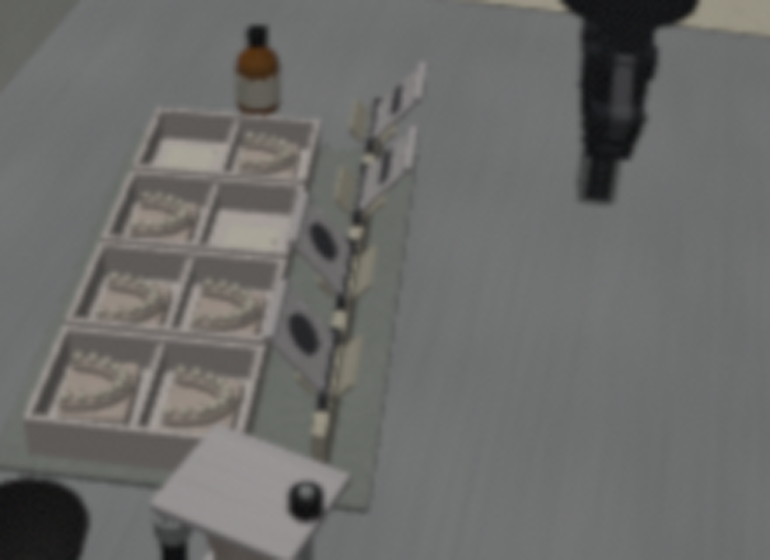

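Tags 3 and 4 now show their discs (crop pixels 323,240 and 304,333) and lean fully to their bins. Tags 1 and 2 still show their bars, and nothing else has moved.

```bash
python3 -c "
from h import *
print(order.close_job())"
```

```text
the job is handed in; nothing more can be done
None
```

I pushed over one tag, bin 4's, and handed the job in at about 4.5 s of robot time. Bins 3 and 4 are full; bin 2 has no front cast and bin 1 no rear cast, so only bin 4's tag was wrong. I pushed it over level with the closed fingertip. The only force reading I took during the push, at its end, was about 4.5 N with the leaf at its stop.

- **Tags:** in the last side view, tags 3 and 4 lean fully towards their bins, disc up. Tags 1 and 2 lean towards the robot, bar up. All four free edges measure about 113 mm above the bench, against the 116 mm expected.
- **Other objects:** the casts, bottle, articulator and bowl look unmoved in that view, where the articulator and bowl are only partly visible. I did not measure their positions again. The arm was clear of everything.
- **Disagreement:** the side and top cameras differed by up to about 4 mm on the tag positions, which did not matter for this push. No check failed.

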